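# Sweep the die bed clear and shut the scrap box

## Task

Pick up the red-handled brush and use it, not the gripper, to sweep the three offcuts off the die bed into the open scrap box at the bed's end. Then stand the brush back on the middle of its blue mat, bristles down, and finally slide the orange cover of the scrap box fully shut. Do not shift the other things on the bench.

Things in the scene. Friction and masses are not known exactly. Their poses are not given: they have to be found in the camera images.
- station: Fixed hand-punch station; origin at table level under the die bed's middle. Its y axis is the sweeping direction, from the blue punch housing (x -55 to 55, y -212 to -162, 165 tall, with a knob to 185) past the bed to the scrap box. Lengths in mm.
- bed (a point): Point on the die bed's flat metal top, 120 above the table at the station's x = y = 0; axes as the station's. Clear area x -81 to 81, y -150 to 115, between dark fences: sides 15 above the bed, back (y -150) 20 above it. The +y end is open and drops straight into the scrap box.
- scrap_box (a point): Centre of the inner floor of the grey scrap box, at station x 0, y 185, 5 above the table; axes as the station's. Inside 150 (x) by 130 (y); rim and the cover's runners at most 118 above the table. The runners carry on along +x to station x 265.
- cover (a joint): Sliding cover of the scrap box, in metres: 0 fully shut, 0.170 fully open, growing towards the station's +x. It slides stiffly (about 2 N) and stays where it is left; it starts open.
- cover_handle (a point): Middle of the black bar handle on the orange cover plate (160 x 132 x 5): bar 16 thick along the station's x, 60 long along its y, rising 40 above the plate, its top 156 above the table. This point lies 136 above the table; with the cover shut it is at x -62, y 187.5 of the station.
- mat: Fixed blue mat, 220 x 130 x 4, the brush's place; origin at the centre of its underside, x along its length.
- brush_center (a point): Middle of the bench brush, 45 above its bristle tips (90 tall); x along its length, z up. Stiff bristles 130 x 38 from 0 to 32 above the tips, wooden back 134 x 42 from 32 to 48, red upright grip rib 105 long, 22 thick, from 48 to 90. Same both ways round. About 180 g. Starts standing on its bristles on the mat.
- scrap1_center (a point): Centre of a pale wooden offcut, 60 x 30 x 25, about 30 g, x along its length.
- scrap2_center (a point): Centre of a brown L-shaped board offcut within 60 x 30 x 25, about 30 g, x along its length.
- scrap3_center (a point): Centre of a dark wooden offcut with narrowed ends within 60 x 30 x 25, about 30 g, x along its length.
- tape_roll: Bystander: amber tape roll, 96 across, 48 high.
- tape_gun: Bystander: blue tape gun with an amber roll, about 200 long, 120 high.
- carton: Bystander: small carton 140 x 110 x 80.
- mug: Bystander: white mug, 80 across, 90 high.
- driver: Bystander: screwdriver lying flat.
- label_roll: Bystander: roll of labels, 90 across, 60 high.
Things that resemble listed ones, but are neither listed nor needed, are in the scene too. Leave any pink look-alike of the part that bears scrap1_center alone.

How it is judged:
On the way, in this order (a step that is already met when the one before it is completed fails the run):
1. the brush is off its mat and over the die bed, between its fences (x of brush_center in the frame of station between -0.08 and 0.08 m and y of brush_center in the frame of station between -0.16 and 0.12 m and z of brush_center in the frame of station below 0.19 m), for 0.1 s.
2. all three offcuts are in the scrap box (x of scrap1_center in the frame of station between -0.078 and 0.078 m and y of scrap1_center in the frame of station between 0.115 and 0.255 m and z of each of scrap1_center, scrap2_center, scrap3_center in the frame of station below 0.1 m and x of scrap2_center in the frame of station between -0.078 and 0.078 m and y of scrap2_center in the frame of station between 0.115 and 0.255 m and x of scrap3_center in the frame of station between -0.078 and 0.078 m and y of scrap3_center in the frame of station between 0.115 and 0.255 m), for 0.2 s.
3. the brush stands on its mat (horizontal distance between brush_center and mat below 0.06 m and height (world z) of brush_center below 0.056 m and angle between brush_center's own z axis and vertical below 0.15 rad), for 0.2 s.
4. the cover is shut (value of joint cover below 0.008 m), for 0.2 s.
At the end, for the whole second after the job is handed in: All three offcuts lie in the scrap box (centres inside its walls and below the cover), the cover is within 8 mm of fully shut, and the brush stands on its bristles on the mat, its middle within 60 mm of the mat's centre and tilted less than 0.15 rad; all at rest (all of step 2 and all of step 3 and value of joint cover below 0.008 m and linear speed of each of brush, scrap1, scrap2, scrap3 below 0.02 m/s); the robot touches nothing.
It fails at once if the gripper's fingers or the arm push an offcut (over 1 N) (contact force between any of the fingers, the arm and scrap1 above 1 N or contact force between any of the fingers, the arm and scrap2 above 1 N or contact force between any of the fingers, the arm and scrap3 above 1 N).
It fails at once if a bystander is shifted more than 30 mm (distance of any of tape_roll, tape_gun, carton, mug, driver, label_roll from where it was at the start of the episode above 0.03 m).
It also fails if it takes over 64 s, if anything falls off the work surface, if the arm or the gripper's body presses on something with over 40 N, if the wrist force passes 120 N, or if a joint passes its speed limit or range.

## Robot

A 6-joint arm with a two-finger parallel gripper is mounted at the origin on the work surface. World frame = base frame: x ahead of the robot, y to its left, z up, the work surface at z = 0. Lengths are in m, angles in rad, forces in N, time in s.
With the tool pointing down it reaches from about 0.3 to 0.875 m from the base axis. Payload 6.4 kg.
Tool frame: the origin (TCP) lies between the finger pads; the fingertips stand ctrl.tip_extent ahead of it and the grasp point (between the pads) is the TCP (ctrl.tip_extent is the distance from the TCP to the fingertips, in m); z points along the fingers, y is the line along which they close (so a half turn about z gives the same grasp; the last joint's range is limited). The gripper opens to 85 mm and grips with 20 to 120 N. Pads are 22 mm wide; open, the fingers measure 114 mm over their backs; the gripper's body (76 mm by 85 mm) begins 54 mm behind the grasp point. The pads swing forward as they close: fully open they stand 13 mm farther back than shut.
Start: joints at [-1.538, 0.181, 1.607, -0, 1.354, -0.206], TCP at [0.136, -0.559, 0.25] pointing down, gripper open.
Joint ranges: [-2.99, 2.99], [-0.89, 2.07], [0.3, 2.58], [-1.14, 4.28], [0, 2.63], [-3.12, 3.12]. Speed limits (rad/s): [2.57, 2.57, 3.01, 3.14, 3.14, 3.14].

## Interface

Orientations are given as a unit quaternion [w, x, y, z].
In Python, from bench import ctrl gives the robot as it stands.
- The arm moves only by the tool send_rows, never from a script. Its arguments are lists of equal length, an entry for each row: "dr": the turn, a rotation vector about the tool's x, y, z in units of 6 degrees (1.0 is 6 degrees), a list of three; "xyz": the shift along the tool's x, y, z in cm, a list of three; "jaw": the opening in per cent of the stroke, from 0 (shut) to 100 (fully open). In form: {"dr": [[wx, wy, wz], ...], "xyz": [[dx, dy, dz], ...], "jaw": [jaw, ...]}. A call has exactly 8 rows; each row is the pose to reach, as a shift and turn from the pose commanded when the call began, along the tool's axes at that moment; what a row does not reach only later rows make up. A row lasts 1/8 s, in which the tool goes at most 62.5 mm and 10.7 degrees, less where a joint would pass 70% of its speed; a pose out of reach is approached as far as the arm can. A call with a gripper value outside its range is refused whole. The fingers move at their own pace and stop on an object; the grip force is fixed at half the most. Time passes only in rows, so rows that repeat a pose let the fingers close, or fill a call up. It gives the time, the measured TCP pose, the force, the opening and the grip force at its end, in the units of the state.
- ctrl.get_obs(): the state, without advancing time (a new reading comes with each control period).
- ctrl.camera(name): name is "scene" or "top"; returns the picture (400x640x3 uint8, red, green, blue); there is no depth.
- ctrl.calibration(name): a dict with "camera_matrix" (3x3 intrinsics, pixels), "world_from_camera" (4x4, takes a point from camera to world coordinates). Camera axes: x right, y up, looking along -z (the intrinsics and any distortion apply to the point x, -y, -z); pixel columns grow to the right and rows downward; lengths in m; the calibration is good to about 2 mm. A picture is of the moment at which its call begins. calibration takes no time and is no camera call.
- ctrl.hand_in(): hands the job in; it is judged then, once.
The state is a dict: "time_s": time; "q": joint angles; "dq": joint speeds; "joint_efforts": joint torques, N m; "eef_pos": TCP position; "eef_rot": TCP orientation; "wrist_force": force on the tool from outside, world axes, zero at the start; "torque": the same for the moment, N m; "opening": opening from 0.0 (shut) to 1.0 (fully open); "grasp_force": force on a finger pad.
Only numpy, scipy, OpenCV 4.12 (cv2) and the standard library are available. Lean on these libraries where they do the work, as an engineer would, in place of code of your own. Each camera call takes 0.05 s, during which the arm holds its last target. There are 200 camera calls.

## Working session

There is one attempt and no reset: what is moved stays moved. The work goes in short steps, Python scripts to look and compute and a tool call to move; the robot and the scene stay as the last step left them, time stands still between calls to the robot, and variables do not carry over. Pictures are saved under pics/ and viewed, at most 10 in all, crops included, and the job is handed in when it is done.

Besides the shell and the picture viewer there is one more tool, called after "Request:" by a JSON object that holds its "method" and its "body", one argument or row to a line. send_rows: Moves the arm, as the interface text tells. Its arguments: {"type":"object","properties":{"dr":{"type":"array","items":{"type":"array","items":{"type":"number"}}},"xyz":{"type":"array","items":{"type":"array","items":{"type":"number"}}},"jaw":{"type":"array","items":{"type":"number"}}},"required":["dr","xyz","jaw"]}

```bash
mkdir -p pics; ls; python3 - <<'E'
from bench import ctrl
import cv2,numpy as np
for n in("scene","top"):
    im=ctrl.camera(n); cv2.imwrite(f"pics/{n}0.png",im[:,:,::-1]); c=ctrl.calibration(n); print(n,np.round(c["camera_matrix"],1).tolist(),np.round(c["world_from_camera"],3).tolist(), [k for k in c])
o=ctrl.get_obs(); print(o["time_s"],o["eef_pos"],o["eef_rot"],ctrl.tip_extent,o["opening"])
E
```

```text
pics
scene [[370.1, 0.0, 327.6], [0.0, 370.1, 196.5], [0.0, 0.0, 1.0]] [[-0.81, -0.389, 0.439, 1.174], [0.586, -0.552, 0.593, 0.799], [0.012, 0.737, 0.675, 1.049], [0.0, 0.0, 0.0, 1.0]] ['camera_matrix', 'world_from_camera']
top [[425.3, 0.0, 314.8], [0.0, 425.3, 200.9], [0.0, 0.0, 1.0]] [[-0.027, 0.982, -0.188, 0.316], [-1.0, -0.028, -0.003, -0.016], [-0.008, 0.188, 0.982, 1.356], [0.0, 0.0, 0.0, 1.0]] ['camera_matrix', 'world_from_camera']
0.1 [ 0.13598347 -0.55821648  0.24947556] [-7.79259681e-04  9.92881836e-01  1.19101014e-01  4.44742058e-05] 0.019 1.0021548257816786
```

View pics/scene0.png

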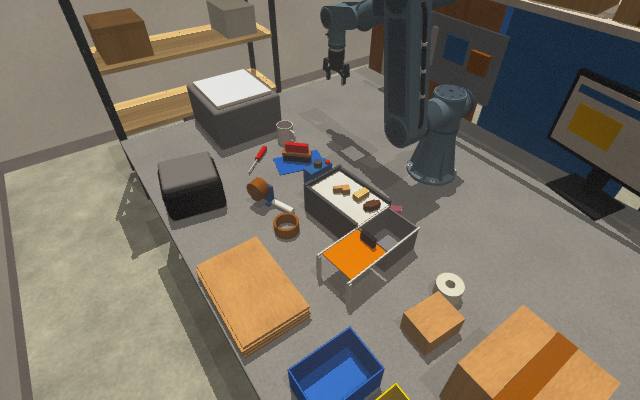

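View pics/top0.png

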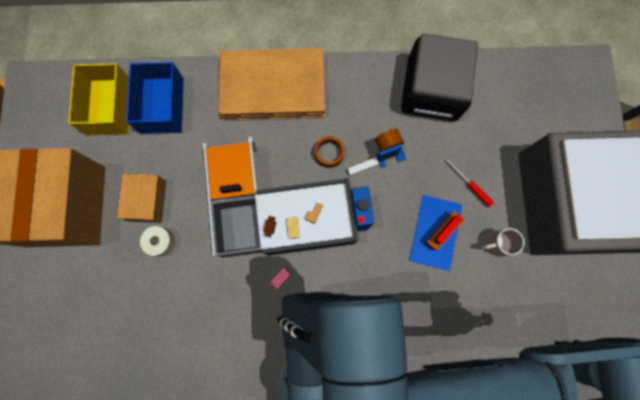

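The top view shows the bed at about (305,210), its offcuts dark (270,226), pale (292,227) and brown L (315,213). The box is at (237,225), the open cover at (232,170), the mat with the brush at (437,232). Scrap1 candidates are the pale one at (292,227) and the pink one on the table at (281,278). The pale one on the bed fits the description, so I leave the pink one alone. The crop below is to confirm this.

```bash
cat > h.py <<'E'
from bench import ctrl
import cv2,numpy as np
def ray(n,uv,z):
    c=ctrl.calibration(n);K=np.array(c["camera_matrix"]);T=np.array(c["world_from_camera"])
    p=np.linalg.solve(K,[uv[0],uv[1],1.]);d=T[:3,:3]@(p*[1,-1,-1]);o=T[:3,3]
    return o+d*(z-o[2])/d[2]
def proj(n,P):
    c=ctrl.calibration(n);K=np.array(c["camera_matrix"]);T=np.linalg.inv(np.array(c["world_from_camera"]))
    p=T[:3,:3]@np.array(P)+T[:3,3];p=K@(p*[1,-1,-1]);return p[:2]/p[2]
def blobs(im,f,amin=20):
    b=im.astype(int);h=cv2.cvtColor(im,cv2.COLOR_RGB2HSV).astype(int)
    m=f(h[...,0],h[...,1],h[...,2]).astype(np.uint8)
    cs,_=cv2.findContours(m,cv2.RETR_EXTERNAL,cv2.CHAIN_APPROX_NONE)
    return [c for c in cs if cv2.contourArea(c)>amin]
E
python3 - <<'E'
from h import *
for n in("top","scene"):
    im=cv2.imread(f"pics/{n}0.png")[:,:,::-1].copy()
    for nm,f in dict(blue=lambda h,s,v:(h>100)&(h<125)&(s>150)&(v>60),red=lambda h,s,v:((h<5)|(h>174))&(s>170)&(v>80),orange=lambda h,s,v:(h>8)&(h<20)&(s>200)&(v>150),white=lambda h,s,v:(s<40)&(v>170)).items():
        for c in blobs(im,f):
            r=cv2.minAreaRect(c); print(n,nm,np.round(r[0],1),np.round(r[1],1),round(r[2],1),cv2.contourArea(c), np.round(cv2.boxPoints(r),1).tolist() if nm in("blue","orange","white","red") and 150<r[0][0]<530 else '')
a=cv2.imread("pics/top0.png")[130:290,200:520];b=cv2.imread("pics/scene0.png")[110:290,240:440]
cv2.imwrite("pics/c1.png",cv2.resize(a,None,fx=2.5,fy=2.5,interpolation=2))
cv2.imwrite("pics/c2.png",cv2.resize(b,None,fx=3.3,fy=3.3,interpolation=2))
E
```

```text
top blue [435.8 232.5] [41.  68.2] 11.8 1951.5 [[408.79998779296875, 261.70001220703125], [422.70001220703125, 194.89999389648438], [462.8999938964844, 203.3000030517578], [449.0, 270.0]]
top blue [362.1 206.6] [38.5 17.4] 80.5 531.0 [[350.3999938964844, 189.10000610351562], [367.5, 186.1999969482422], [373.8999938964844, 224.1999969482422], [356.70001220703125, 227.10000610351562]]
top blue [382.  162.5] [4. 7.] 0.0 22.0 [[380.0, 166.0], [380.0, 159.0], [384.0, 159.0], [384.0, 166.0]]
top blue [390.6 155.2] [15.2 25.6] 71.6 151.5 [[376.0, 152.0], [400.29998779296875, 143.89999389648438], [405.1000061035156, 158.3000030517578], [380.79998779296875, 166.39999389648438]]
top blue [154.5  95.8] [54.6 68.6] 2.0 3070.5 [[126.0999984741211, 129.10000610351562], [128.5, 60.5], [183.0, 62.400001525878906], [180.60000610351562, 131.0]]
top red [448.7 228.8] [ 8.4 34.1] 40.6 243.0 [[434.5, 239.0], [456.6000061035156, 213.10000610351562], [463.0, 218.5], [440.79998779296875, 244.39999389648438]]
top red [480.3 193.3] [30.4  7.1] 45.0 189.0 [[467.0, 185.0], [472.0, 180.0], [493.5, 201.5], [488.5
[... 2612 characters left out ...]
70001220703125, 281.6000061035156], [418.29998779296875, 226.10000610351562], [419.3999938964844, 227.5], [348.79998779296875, 283.0]]
scene white [282.6 204.8] [20.6  4.5] 26.6 61.0 [[272.3999938964844, 202.1999969482422], [274.3999938964844, 198.1999969482422], [292.79998779296875, 207.39999389648438], [290.79998779296875, 211.39999389648438]]
scene white [350.2 196.3] [70.5 35.5] 39.9 1638.0 [[311.79998779296875, 187.3000030517578], [334.5, 160.10000610351562], [388.6000061035156, 205.3000030517578], [365.79998779296875, 232.5]]
scene white [231.7  86.7] [30.  72.5] 75.4 1526.0 [[192.8000030517578, 81.30000305175781], [263.0, 63.0], [270.5, 92.0], [200.39999389648438, 110.30000305175781]]
```

View pics/c1.png

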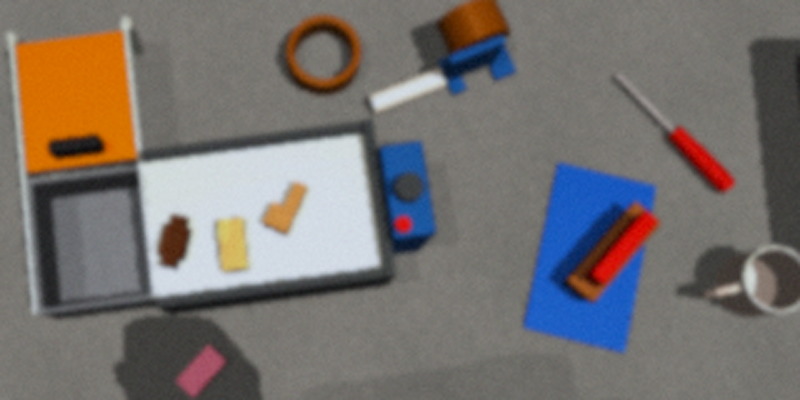

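View pics/c2.png

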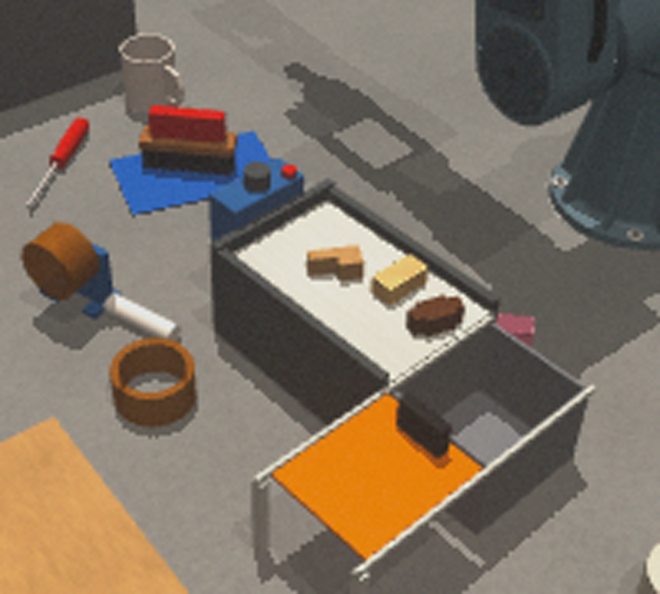

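The crops confirm it: the pale block (crop 232,243) lies on the bed and the pink look-alike (crop 200,370) is on the table. The brush stands on its mat, with its red rib at crop (625,245). Next I fit the poses.

```bash
cat >> h.py <<'E'
from scipy.optimize import least_squares
from scipy.spatial.transform import Rotation as R
def S2W(s,P):
    c,n=np.cos(s[2]),np.sin(s[2]);return np.array([s[0]+c*P[0]-n*P[1],s[1]+n*P[0]+c*P[1],P[2]])
def W2S(s,P):
    c,n=np.cos(s[2]),np.sin(s[2]);x,y=P[0]-s[0],P[1]-s[1];return np.array([c*x+n*y,-n*x+c*y,P[2]])
def toolrel(target,yaw=0):
    o=ctrl.get_obs();w=o["eef_rot"];r=R.from_quat([w[1],w[2],w[3],w[0]])
    return np.round(r.inv().apply(np.array(target)-o["eef_pos"])*100,2)
E
python3 - <<'E'
from h import *
C=lambda u,v:(200+u/2.5,130+v/2.5)
D=lambda u,v:(240+u/3.3,110+v/3.3)
cor=[("top",C(137,162),(.081,.115,.12)),("top",C(152,297),(-.081,.115,.12)),("top",C(365,133),(.081,-.15,.12)),("top",C(382,268),(-.081,-.15,.12)),("top",C(76,145),(.108,.1875,.156)),
("scene",D(388,381),(.081,.115,.12)),("scene",D(495,312),(-.081,.115,.12)),("scene",D(330,200),(-.081,-.15,.12)),]
def f(s): return np.concatenate([proj(n,S2W(s,P))-uv for n,uv,P in cor])
r=least_squares(f,[.3,0,0],loss="soft_l1");s=r.x;print("station",s,np.round(f(s),1).tolist())
B=cv2.boxPoints(((435.8,232.5),(41.,68.2),11.8));m=[ray("top",p,.004) for p in B];print("mat",np.round(m,3).tolist(),np.mean(m,0))
for a,b in [((434.5,239.0),(456.6,213.1)),((440.8,244.4),(463,218.5))]:
    A,E=ray("top",a,.094),ray("top",b,.094);print("rib edge",A,E,np.degrees(np.arctan2(*(E-A)[1::-1])),np.linalg.norm(E-A))
c=ray("top",(448.7,228.8),.094);print("brush",c,proj("scene",c))
# scrap extents on crop1
for k,uv in dict(L=[(306,185),(265,222),(290,233)],pale=[(220,218),(247,268)],dark=[(187,215),(160,262)]).items(): print(k,[np.round(W2S(s,ray("top",C(*p),.145)),3).tolist() for p in uv])
o=ctrl.get_obs();w=o["eef_rot"];rt=R.from_quat([w[1],w[2],w[3],w[0]]).as_matrix();print("tool",np.round(rt,3).tolist(),o["eef_pos"],"cam view brush rel",toolrel([c[0],c[1],.25]))
E
```

```text
station [0.50563196 0.04023803 0.10164076] [1.1, 0.3, 0.8, 0.6, -1.7, 0.6, -0.6, 0.4, -2.1, -1.2, -0.2, 0.3, -1.2, -0.2, -0.9, -0.5]
mat [[0.371, -0.301, 0.004], [0.584, -0.361, 0.004], [0.553, -0.488, 0.004], [0.342, -0.425, 0.004]] [ 0.46248693 -0.39372323  0.004     ]
rib edge [ 0.43204117 -0.36287056  0.094     ] [ 0.50774126 -0.43509746  0.094     ] -43.654996753528124 0.10462900487638144
rib edge [ 0.41557568 -0.38016952  0.094     ] [ 0.49089368 -0.45270326  0.094     ] -43.921167669573116 0.10456549604715058
brush [ 0.46119711 -0.40743467  0.094     ] [296.44122336 143.48670025]
L [[0.024, -0.076, 0.145], [-0.012, -0.024, 0.145], [-0.029, -0.051, 0.145]]
pale [[-0.001, 0.027, 0.145], [-0.062, 0.003, 0.145]]
dark [[0.007, 0.064, 0.145], [-0.043, 0.101, 0.145]]
tool [[0.972, 0.237, -0.0], [0.237, -0.972, 0.002], [0.0, -0.002, -1.0]] [ 0.13598347 -0.55821648  0.24947556] cam view brush rel [ 3.516e+01 -6.960e+00 -3.000e-02]
```

Station, mat and brush poses agree across both views. Now I move over the brush.

Request:
{"method": "send_rows", "body": {
  "dr": [
    [0,0,1.2],
    [0,0,2.6],
    [0,0,4.0],
    [0,0,5.4],
    [0,0,6.8],
    [0,0,8.2],
    [0,0,9.6],
    [0,0,9.6]
  ],
  "xyz": [
    [4,-0.8,0],
    [9,-1.8,0],
    [14,-2.8,0],
    [19.5,-3.9,0],
    [25,-5,0],
    [30.5,-6,0],
    [35.2,-7,0],
    [35.2,-7,0]
  ],
  "jaw": [100,100,100,100,100,100,100,100]
}}

```text
time_s: 1.1
eef_pos: [0.464, -0.4051, 0.2496]
eef_rot: [-0.001, 0.928, -0.372, -0.0]
wrist_force: [-1.4, -0.4, -0.3]
opening: 0.999
grasp_force: 0.0
```

```bash
python3 - <<'E'
from h import *
o=ctrl.get_obs();print(o["time_s"],o["eef_pos"],o["q"])
w=o["eef_rot"];print(R.from_quat([w[1],w[2],w[3],w[0]]).as_matrix().round(3).tolist());print(toolrel([.4612,-.4074,.077]))
E
```

```text
1.1 [ 0.46396314 -0.40506798  0.24959411] [-9.10542307e-01  2.71596120e-01  1.49926664e+00  7.47405367e-04
  1.37175407e+00  1.42296936e+00]
[[0.723, -0.691, -0.0], [-0.691, -0.723, 0.001], [-0.001, -0.001, -1.0]]
[-0.02  0.37 17.26]
```

Request:
{"method": "send_rows", "body": {
  "dr": [
    [0,0,0],
    [0,0,0],
    [0,0,0],
    [0,0,0],
    [0,0,0],
    [0,0,0],
    [0,0,0],
    [0,0,0]
  ],
  "xyz": [
    [0,0.3,3],
    [0,0.3,7],
    [0,0.3,11],
    [0,0.3,14],
    [0,0.3,16],
    [0,0.3,17.2],
    [0,0.3,17.2],
    [0,0.3,17.2]
  ],
  "jaw": [100,100,100,100,100,100,100,60]
}}

```text
time_s: 2.1
eef_pos: [0.4599, -0.4103, 0.0795]
eef_rot: [0.001, 0.927, -0.374, 0.001]
wrist_force: [0.4, -0.1, 0.7]
opening: 0.82
grasp_force: 0.0
```

Request:
{"method": "send_rows", "body": {
  "dr": [
    [0,0,0],
    [0,0,0],
    [0,0,0],
    [0,0,0],
    [0,0,0],
    [0,0,0],
    [0,0,0],
    [0,0,0]
  ],
  "xyz": [
    [0,0,0],
    [0,0,0],
    [0,0,0],
    [0,0,0],
    [0,0,0],
    [0,0,0],
    [0,0,0],
    [0,0,0]
  ],
  "jaw": [40,20,0,0,0,0,0,0]
}}

```text
time_s: 3.1
eef_pos: [0.4596, -0.4098, 0.0789]
eef_rot: [0.0, 0.927, -0.374, 0.0]
wrist_force: [-0.6, 0.4, 5.0]
opening: 0.248
grasp_force: 60.8
```

Request:
{"method": "send_rows", "body": {
  "dr": [
    [0,0,0],
    [0,0,0],
    [0,0,0],
    [0,0,0],
    [0,0,0],
    [0,0,0],
    [0,0,0],
    [0,0,0]
  ],
  "xyz": [
    [0,0,-1],
    [0,0,-4],
    [0,0,-8],
    [0,0,-13],
    [0,0,-18],
    [0,0,-21],
    [0,0,-22],
    [0,0,-22]
  ],
  "jaw": [0,0,0,0,0,0,0,0]
}}

```text
time_s: 4.1
eef_pos: [0.4593, -0.4094, 0.2978]
eef_rot: [-0.0, 0.927, -0.374, -0.0]
wrist_force: [-0.4, -0.2, -2.3]
opening: 0.25
grasp_force: 60.0
```

```bash
python3 - <<'E'
from h import *
s=[0.5056,0.0402,0.1016]
o=ctrl.get_obs();print(o["eef_pos"],o["opening"])
w=o["eef_rot"];M=R.from_quat([w[1],w[2],w[3],w[0]]).as_matrix();a=np.degrees(np.arctan2(M[1,0],M[0,0]));print(a,"turn",-(5.82-a)/6, M[:,2])
t=S2W(s,(-.005,-.118,.299));print(t,toolrel(t))
im=ctrl.camera("scene");cv2.imwrite("pics/g.png",cv2.resize(im[60:260,200:440,::-1],None,fx=2.5,fy=2.5))
E
```

```text
[ 0.45925154 -0.40938579  0.29778476] 0.24956664053526956
-43.91644413924902 turn -8.289407356541505 [-2.94266725e-04  4.29676234e-04 -9.99999864e-01]
[ 0.51259397 -0.07769862  0.299     ] [-19.16 -27.59  -0.11]
```

View pics/g.png

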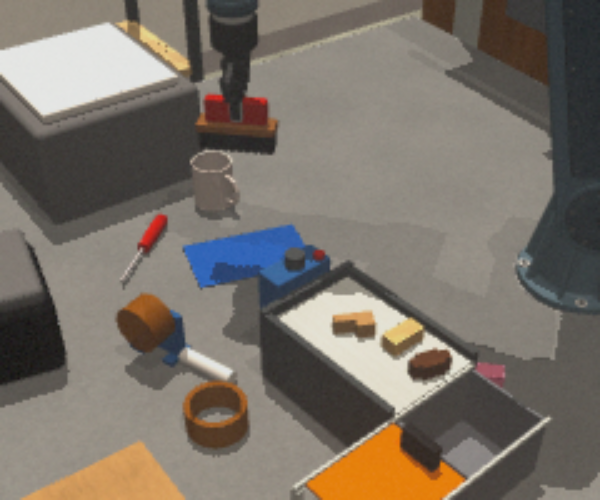

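The brush hangs upright in the gripper (240,120), clear of everything. I carry it over to the back of the bed.

Request:
{"method": "send_rows", "body": {
  "dr": [
    [0,0,-0.6],
    [0,0,-1.8],
    [0,0,-3.2],
    [0,0,-4.7],
    [0,0,-6.2],
    [0,0,-7.5],
    [0,0,-8.3],
    [0,0,-8.3]
  ],
  "xyz": [
    [-1.5,-2,0],
    [-4.5,-6,0],
    [-8,-11,0],
    [-11.5,-16.5,0],
    [-15,-21.5,0],
    [-18,-25.5,0],
    [-19.2,-27.6,0],
    [-19.2,-27.6,0]
  ],
  "jaw": [0,0,0,0,0,0,0,0]
}}

```text
time_s: 5.15
eef_pos: [0.5117, -0.0747, 0.2969]
eef_rot: [-0.001, 0.999, 0.054, -0.001]
wrist_force: [-0.6, -0.7, -2.0]
opening: 0.25
grasp_force: 59.9
```

Request:
{"method": "send_rows", "body": {
  "dr": [
    [0,0,0],
    [0,0,0],
    [0,0,0],
    [0,0,0],
    [0,0,0],
    [0,0,0],
    [0,0,0],
    [0,0,0]
  ],
  "xyz": [
    [0,0,0],
    [0,0,0],
    [0,0,2],
    [0,0,4],
    [0,0,5],
    [0,0,5],
    [0,0,5],
    [0,0,5]
  ],
  "jaw": [0,0,0,0,0,0,0,0]
}}

```text
time_s: 6.15
eef_pos: [0.513, -0.0778, 0.2492]
eef_rot: [0.0, 0.999, 0.051, 0.001]
wrist_force: [0.3, 0.1, -1.5]
opening: 0.25
grasp_force: 60.0
```

```bash
python3 - <<'E'
from h import *
s=[0.5056,0.0402,0.1016]
o=ctrl.get_obs();print(o["eef_pos"],W2S(s,o["eef_pos"]))
w=o["eef_rot"];M=R.from_quat([w[1],w[2],w[3],w[0]]).as_matrix();a=np.degrees(np.arctan2(M[1,0],M[0,0]));print(a,"turn",-(5.82-a)/6)
t=S2W(s,(-.005,-.118,.199));print(toolrel(t))
im=ctrl.camera("top");cv2.imwrite("pics/g2.png",cv2.resize(im[130:290,200:400,::-1],None,fx=3.5,fy=3.5))
E
```

```text
[ 0.51298086 -0.07784032  0.24917643] [-0.00462947 -0.11818021  0.24917643]
5.873239900793321 turn 0.008873316798886735
[-0.04 -0.02  5.02]
```

View pics/g2.png

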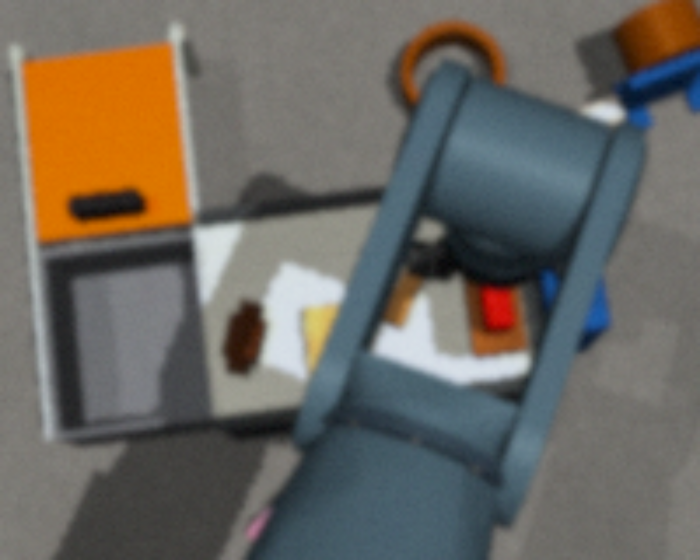

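The brush (crop 495,310) is behind the L offcut (405,300) and between the fences. I lower it and sweep slowly.

Request:
{"method": "send_rows", "body": {
  "dr": [
    [0,0,0],
    [0,0,0],
    [0,0,0],
    [0,0,0],
    [0,0,0],
    [0,0,0],
    [0,0,0],
    [0,0,0]
  ],
  "xyz": [
    [0,0,1],
    [0,0,2.5],
    [0,0,4],
    [0,0,4.8],
    [0,0,5.2],
    [0,0,5.2],
    [0,0,5.2],
    [0,0,5.2]
  ],
  "jaw": [0,0,0,0,0,0,0,0]
}}

```text
time_s: 7.2
eef_pos: [0.5128, -0.0777, 0.1968]
eef_rot: [0.0, 0.999, 0.051, 0.0]
wrist_force: [-0.5, 0.5, -1.6]
opening: 0.249
grasp_force: 60.0
```

Request:
{"method": "send_rows", "body": {
  "dr": [
    [0,0,0],
    [0,0,0],
    [0,0,0],
    [0,0,0],
    [0,0,0],
    [0,0,0],
    [0,0,0],
    [0,0,0]
  ],
  "xyz": [
    [0,-0.5,0],
    [0,-1.5,0],
    [0,-2.5,0],
    [0,-3.5,0],
    [0,-4.5,0],
    [0,-5.5,0],
    [0,-6.5,0],
    [0,-7.5,0]
  ],
  "jaw": [0,0,0,0,0,0,0,0]
}}

```text
time_s: 8.2
eef_pos: [0.5048, -0.0024, 0.1963]
eef_rot: [0.0, 0.999, 0.051, 0.0]
wrist_force: [-0.1, -0.8, -1.9]
opening: 0.249
grasp_force: 60.0
```

Request:
{"method": "send_rows", "body": {
  "dr": [
    [0,0,0],
    [0,0,0],
    [0,0,0],
    [0,0,0],
    [0,0,0],
    [0,0,0],
    [0,0,0],
    [0,0,0]
  ],
  "xyz": [
    [0,-1,0],
    [0,-2,0],
    [0,-3,0],
    [0,-4,0],
    [0,-5,0],
    [0,-6,0],
    [0,-7,0],
    [0,-8,0]
  ],
  "jaw": [0,0,0,0,0,0,0,0]
}}

```text
time_s: 9.2
eef_pos: [0.4966, 0.0773, 0.1963]
eef_rot: [-0.0, 0.999, 0.051, 0.0]
wrist_force: [-0.6, 0.7, -1.1]
opening: 0.244
grasp_force: 60.0
```

```bash
python3 - <<'E'
from h import *
s=[0.5056,0.0402,0.1016]
o=ctrl.get_obs();print(o["eef_pos"],W2S(s,o["eef_pos"]),o["wrist_force"])
im=ctrl.camera("scene");cv2.imwrite("pics/g3.png",cv2.resize(im[110:290,240:440,::-1],None,fx=3.3,fy=3.3))
E
```

```text
[0.49657128 0.07730223 0.196298  ] [-0.00521906  0.03782664  0.196298  ] [-0.5807417  0.7346437 -1.1404352]
```

View pics/g3.png

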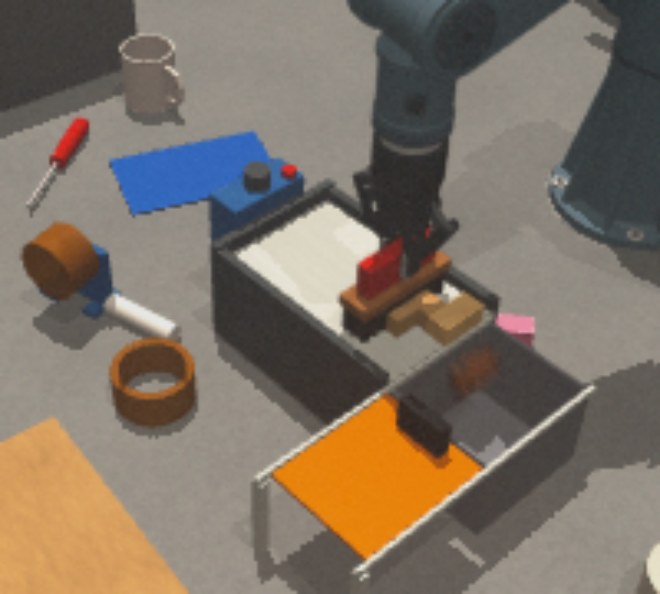

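The dark piece is already in the box (470,370). The L (420,310) and the pale one (455,318) are being pushed ahead of the brush, so I carry on.

Request:
{"method": "send_rows", "body": {
  "dr": [
    [0,0,0],
    [0,0,0],
    [0,0,0],
    [0,0,0],
    [0,0,0],
    [0,0,0],
    [0,0,0],
    [0,0,0]
  ],
  "xyz": [
    [0,-1,0],
    [0,-2.2,0],
    [0,-3.4,0],
    [0,-4.6,0],
    [0,-5.8,0],
    [0,-7,0],
    [0,-8,0],
    [0,-9,0]
  ],
  "jaw": [0,0,0,0,0,0,0,0]
}}

```text
time_s: 10.25
eef_pos: [0.4873, 0.1668, 0.1963]
eef_rot: [0.0, 0.999, 0.051, -0.0]
wrist_force: [-0.2, 0.3, -2.2]
opening: 0.25
grasp_force: 59.9
```

Request:
{"method": "send_rows", "body": {
  "dr": [
    [0,0,0],
    [0,0,0],
    [0,0,0],
    [0,0,0],
    [0,0,0],
    [0,0,0],
    [0,0,0],
    [0,0,0]
  ],
  "xyz": [
    [0,0,0],
    [0,0,0],
    [0,0,0],
    [0,0,-1],
    [0,0,-4],
    [0,0,-8],
    [0,0,-10.5],
    [0,0,-10.5]
  ],
  "jaw": [0,0,0,0,0,0,0,0]
}}

```text
time_s: 11.25
eef_pos: [0.4888, 0.1661, 0.3042]
eef_rot: [-0.0, 0.999, 0.051, 0.003]
wrist_force: [0.2, 0.4, -2.6]
opening: 0.251
grasp_force: 59.9
```

```bash
python3 - <<'E'
from h import *
s=[0.5056,0.0402,0.1016]
o=ctrl.get_obs();print(o["eef_pos"],W2S(s,o["eef_pos"]),o["wrist_force"],toolrel([.4617,-.398,.299]))
a=ctrl.camera("scene")[110:290,240:440,::-1];b=ctrl.camera("top")[130:290,180:380,::-1]
cv2.imwrite("pics/g4.png",np.hstack([cv2.resize(a,(400,360)),cv2.resize(b,(400,360))]))
E
```

```text
[0.48882259 0.16613149 0.30423663] [-0.00391825  0.12698374  0.30423663] [ 0.2492664   0.40392488 -2.56519781] [-8.47 55.84  0.48]
```

View pics/g4.png

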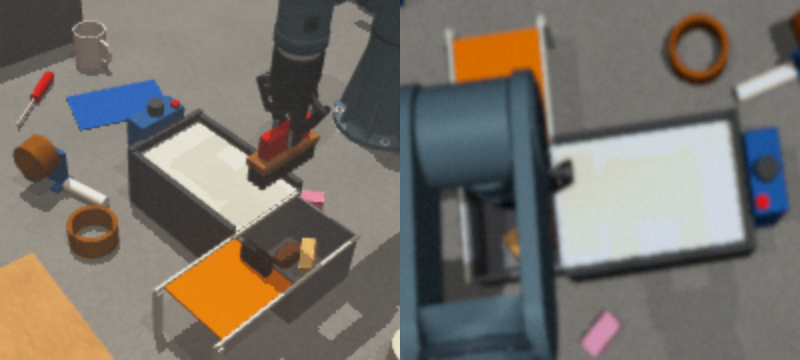

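The bed is clear and offcuts are visible in the box. I carry the brush back to the mat.

Request:
{"method": "send_rows", "body": {
  "dr": [
    [0,0,0],
    [0,0,0],
    [0,0,0.5],
    [0,0,0.9],
    [0,0,1.3],
    [0,0,1.7],
    [0,0,2.1],
    [0,0,2.5]
  ],
  "xyz": [
    [-0.2,1.5,0],
    [-0.8,5,0],
    [-1.5,10,0],
    [-2.3,15,0],
    [-3,20,0],
    [-3.8,25,0],
    [-4.6,30,0],
    [-5.3,35,0]
  ],
  "jaw": [0,0,0,0,0,0,0,0]
}}

```text
time_s: 12.35
eef_pos: [0.4692, -0.1896, 0.3]
eef_rot: [-0.0, 0.997, -0.081, -0.001]
wrist_force: [0.7, -0.2, -1.9]
opening: 0.247
grasp_force: 60.0
```

```bash
python3 - <<'E'
from h import *
o=ctrl.get_obs();print(o["eef_pos"],toolrel([.4617,-.396,.30]),o["q"])
E
```

```text
[ 0.46918244 -0.18955069  0.30000914] [ 2.57e+00  2.05e+01 -2.00e-02] [-6.18776558e-01 -1.43032670e-02  1.71544299e+00 -2.07571828e-04
  1.44251310e+00  1.11323487e+00]
```

Request:
{"method": "send_rows", "body": {
  "dr": [
    [0,0,0.4],
    [0,0,0.8],
    [0,0,1.1],
    [0,0,1.1],
    [0,0,1.1],
    [0,0,1.1],
    [0,0,1.1],
    [0,0,1.1]
  ],
  "xyz": [
    [0.6,5,0],
    [1.2,10,0],
    [1.9,15,0],
    [2.3,18.5,0],
    [2.5,20.2,0],
    [2.5,20.4,0],
    [2.5,20.4,0],
    [2.5,20.4,0]
  ],
  "jaw": [0,0,0,0,0,0,0,0]
}}

```text
time_s: 13.35
eef_pos: [0.4633, -0.3916, 0.3015]
eef_rot: [-0.0, 0.991, -0.136, 0.0]
wrist_force: [0.2, 0.4, -1.6]
opening: 0.25
grasp_force: 60.0
```

Request:
{"method": "send_rows", "body": {
  "dr": [
    [0,0,0],
    [0,0,0],
    [0,0,0],
    [0,0,0],
    [0,0,0],
    [0,0,0],
    [0,0,0],
    [0,0,0]
  ],
  "xyz": [
    [0,0,2],
    [0,0,5],
    [0,0,9],
    [0,0,13],
    [0,0,17],
    [0,0,19.5],
    [0,0,20.5],
    [0,0,21]
  ],
  "jaw": [0,0,0,0,0,0,0,0]
}}

```text
time_s: 14.35
eef_pos: [0.4634, -0.3927, 0.0917]
eef_rot: [0.0, 0.991, -0.136, 0.0]
wrist_force: [0.1, 0.4, -1.1]
opening: 0.246
grasp_force: 59.9
```

```bash
python3 - <<'E'
from h import *
o=ctrl.get_obs();print(o["eef_pos"],toolrel([.4617,-.396,.079]),o["wrist_force"])
E
```

```text
[ 0.46343317 -0.39267395  0.09167232] [-0.08  0.37  1.27] [ 0.11219585  0.41950237 -1.06242309]
```

Request:
{"method": "send_rows", "body": {
  "dr": [
    [0,0,0],
    [0,0,0],
    [0,0,0],
    [0,0,0],
    [0,0,0],
    [0,0,0],
    [0,0,0],
    [0,0,0]
  ],
  "xyz": [
    [0,0,0.4],
    [0,0,0.8],
    [0,0,1.1],
    [0,0,1.3],
    [0,0,1.3],
    [0,0,1.3],
    [0,0,1.3],
    [0,0,1.3]
  ],
  "jaw": [0,0,0,0,0,0,0,0]
}}

```text
time_s: 15.35
eef_pos: [0.463, -0.393, 0.0789]
eef_rot: [0.0, 0.991, -0.137, 0.0]
wrist_force: [-2.0, 2.6, 5.1]
opening: 0.252
grasp_force: 60.7
```

Request:
{"method": "send_rows", "body": {
  "dr": [
    [0,0,0],
    [0,0,0],
    [0,0,0],
    [0,0,0],
    [0,0,0],
    [0,0,0],
    [0,0,0],
    [0,0,0]
  ],
  "xyz": [
    [0,0,0],
    [0,0,0],
    [0,0,0],
    [0,0,0],
    [0,0,0],
    [0,0,0],
    [0,0,0],
    [0,0,0]
  ],
  "jaw": [30,40,60,80,100,100,100,100]
}}

```text
time_s: 16.35
eef_pos: [0.4629, -0.3929, 0.0783]
eef_rot: [0.0, 0.991, -0.137, 0.0]
wrist_force: [-0.2, -0.4, 0.9]
opening: 1.0
grasp_force: 0.0
```

Request:
{"method": "send_rows", "body": {
  "dr": [
    [0,0,0],
    [0,0,0],
    [0,0,0],
    [0,0,0],
    [0,0,0],
    [0,0,0],
    [0,0,0],
    [0,0,0]
  ],
  "xyz": [
    [0,0,-1],
    [0,0,-3],
    [0,0,-6],
    [0,0,-10],
    [0,0,-15],
    [0,0,-19],
    [0,0,-21],
    [0,0,-21]
  ],
  "jaw": [100,100,100,100,100,100,100,100]
}}

```text
time_s: 17.35
eef_pos: [0.4634, -0.3934, 0.2903]
eef_rot: [0.001, 0.991, -0.137, 0.001]
wrist_force: [0.1, -0.3, -1.2]
opening: 1.001
grasp_force: 0.0
```

```bash
python3 - <<'E'
from h import *
s=[0.5056,0.0402,0.1016]
a=ctrl.camera("scene");b=ctrl.camera("top")
cv2.imwrite("pics/g5.png",np.vstack([cv2.resize(a[110:290,240:440,::-1],(600,540))[:300],cv2.resize(b[130:290,190:510,::-1],(600,300))]))
for c in blobs(b,lambda h,S,v:((h<5)|(h>174))&(S>170)&(v>80)):
    r=cv2.minAreaRect(c);print("red",r,ray("top",r[0],.094))
for c in blobs(b,lambda h,S,v:(v<45),40):
    r=cv2.minAreaRect(c)
    if 200<r[0][0]<260 and 140<r[0][1]<260: p=ray("top",r[0],.156);print("black",r,p,W2S(s,p))
o=ctrl.get_obs();print(o["eef_pos"],o["q"],o["time_s"])
E
```

```text
red ((472.75006103515625, 186.25001525878906), (9.899494171142578, 6.363960266113281), 45.0) [ 0.58860311 -0.49126723  0.094     ]
black ((235.5609893798828, 225.4512481689453), (48.209381103515625, 39.156585693359375), 85.03025817871094) [0.48056301 0.21577457 0.156     ] [-0.00710017  0.17720854  0.156     ]
black ((230.006103515625, 188.5548858642578), (4.417261123657227, 18.22120475769043), 83.6598129272461) [0.58860754 0.23273732 0.156     ] [0.10210764 0.18312537 0.156     ]
[ 0.46244337 -0.39227633  0.28674136] [-8.98989090e-01  2.23825842e-01  1.48209079e+00  5.77236534e-07
  1.43799988e+00  9.46186786e-01] 17.45
```

View pics/g5.png

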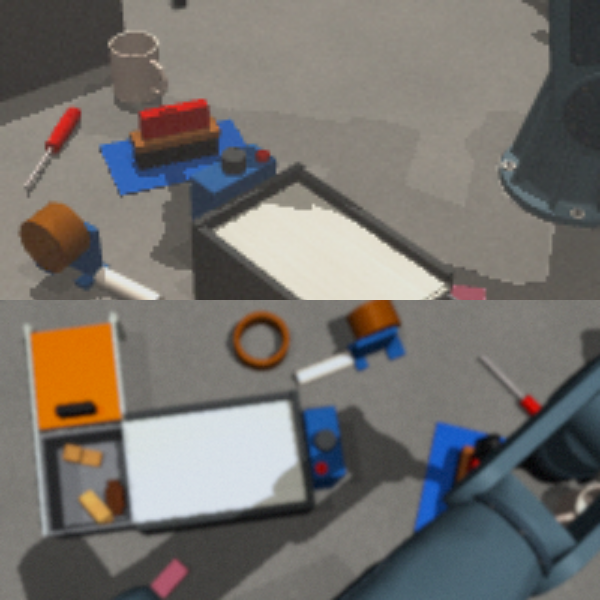

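The brush stands upright on the mat (upper view 175,130), and all three offcuts are in the box (lower view 82,455 / 95,505 / 115,497). The cover handle is at lower-view (76,409). I go to it next.

Request:
{"method": "send_rows", "body": {
  "dr": [
    [0,0,-1],
    [0,0,-2.2],
    [0,0,-3.4],
    [0,0,-4.6],
    [0,0,-5.8],
    [0,0,-7],
    [0,0,-8.2],
    [0,0,-9.4]
  ],
  "xyz": [
    [-0.2,-3,-1],
    [-0.5,-7,-1],
    [-0.9,-11.5,-1],
    [-1.2,-16,-1],
    [-1.5,-20.5,-1],
    [-1.8,-25,-1],
    [-2.2,-29.5,-1],
    [-2.5,-34,-1]
  ],
  "jaw": [100,100,100,100,100,100,100,100]
}}

```text
time_s: 18.45
eef_pos: [0.5301, -0.057, 0.2958]
eef_rot: [-0.001, 0.937, 0.349, -0.002]
wrist_force: [0.1, -0.5, 0.2]
opening: 1.002
grasp_force: 0.0
```

```bash
cat > w.py <<'E'
from h import *
import sys
o=ctrl.get_obs();w=o["eef_rot"];M=R.from_quat([w[1],w[2],w[3],w[0]]).as_matrix();a=np.degrees(np.arctan2(M[1,0],M[0,0]))
print(o["eef_pos"],a,"turn",-(95.8-a)/6,toolrel([float(v) for v in sys.argv[1:4]]),o["q"].round(2))
E
python3 w.py .590 .234 .29
```

```text
[ 0.53006914 -0.0570167   0.29576802] 40.912793760060126 turn -9.147867706656646 [ 23.59 -18.07   0.59] [-0.33  0.05  1.66 -0.    1.44  0.53]
```

Request:
{"method": "send_rows", "body": {
  "dr": [
    [0,0,-1.3],
    [0,0,-2.7],
    [0,0,-4.1],
    [0,0,-5.5],
    [0,0,-6.9],
    [0,0,-8.2],
    [0,0,-9.1],
    [0,0,-9.1]
  ],
  "xyz": [
    [3.5,-2.7,0],
    [7.2,-5.5,0],
    [11,-8.4,0],
    [14.8,-11.3,0],
    [18.5,-14.2,0],
    [21.5,-16.5,0],
    [23.6,-18,0],
    [23.6,-18,0]
  ],
  "jaw": [100,100,100,100,100,100,100,100]
}}

```text
time_s: 19.45
eef_pos: [0.5915, 0.233, 0.2952]
eef_rot: [-0.001, 0.673, 0.74, -0.002]
wrist_force: [-0.6, 0.1, -0.4]
opening: 0.999
grasp_force: 0.0
```

```bash
python3 w.py .590 .234 .144
```

```text
[0.59152841 0.23300142 0.29522645] 95.42277938844177 turn -0.06287010192637155 [ 0.12 -0.07 15.12] [0.19 0.29 1.39 0.   1.47 0.09]
```

Request:
{"method": "send_rows", "body": {
  "dr": [
    [0,0,0],
    [0,0,0],
    [0,0,0],
    [0,0,0],
    [0,0,0],
    [0,0,0],
    [0,0,0],
    [0,0,0]
  ],
  "xyz": [
    [0,0,2.5],
    [0,0,6],
    [0,0,9.5],
    [0,0,12.5],
    [0,0,14.3],
    [0,0,14.9],
    [0,0,14.9],
    [0,0,14.9]
  ],
  "jaw": [100,100,100,100,100,100,100,100]
}}

```text
time_s: 20.45
eef_pos: [0.5935, 0.2317, 0.1507]
eef_rot: [0.001, 0.674, 0.739, 0.001]
wrist_force: [0.4, -0.8, -0.6]
opening: 0.998
grasp_force: 0.0
```

Request:
{"method": "send_rows", "body": {
  "dr": [
    [0,0,0],
    [0,0,0],
    [0,0,0],
    [0,0,0],
    [0,0,0],
    [0,0,0],
    [0,0,0],
    [0,0,0]
  ],
  "xyz": [
    [0,0,0],
    [0,0,0],
    [0,0,0],
    [0,0,0],
    [0,0,0],
    [0,0,0],
    [0,0,0],
    [0,0,0]
  ],
  "jaw": [70,40,20,0,0,0,0,0]
}}

```text
time_s: 21.45
eef_pos: [0.5928, 0.2316, 0.1496]
eef_rot: [0.0, 0.674, 0.739, 0.0]
wrist_force: [-0.9, 0.5, 3.3]
opening: 0.177
grasp_force: 59.6
```

```bash
python3 - <<'E'
from h import *
s=[0.5056,0.0402,0.1016]
p=ctrl.get_obs()["eef_pos"];print(p,W2S(s,p));d=S2W([0,0,.1016],(-.17,0,0));print(toolrel(p+d))
E
```

```text
[0.5927771  0.23158332 0.14956576] [0.10613865 0.18155442 0.14956576]
[-1.6e-01 -1.7e+01 -1.0e-02]
```

Request:
{"method": "send_rows", "body": {
  "dr": [
    [0,0,0],
    [0,0,0],
    [0,0,0],
    [0,0,0],
    [0,0,0],
    [0,0,0],
    [0,0,0],
    [0,0,0]
  ],
  "xyz": [
    [0,-0.5,0],
    [0,-1.5,0],
    [0,-2.7,0],
    [0,-3.9,0],
    [0,-5.1,0],
    [-0.1,-6.3,0],
    [-0.1,-7.5,0],
    [-0.1,-8.5,0]
  ],
  "jaw": [0,0,0,0,0,0,0,0]
}}

```text
time_s: 22.45
eef_pos: [0.5074, 0.2226, 0.1495]
eef_rot: [0.0, 0.674, 0.739, 0.0]
wrist_force: [2.4, -2.2, 5.6]
opening: 0.177
grasp_force: 59.9
```

Request:
{"method": "send_rows", "body": {
  "dr": [
    [0,0,0],
    [0,0,0],
    [0,0,0],
    [0,0,0],
    [0,0,0],
    [0,0,0],
    [0,0,0],
    [0,0,0]
  ],
  "xyz": [
    [0,-1.2,0],
    [0,-2.4,0],
    [0,-3.6,0],
    [0,-4.8,0],
    [0,-5.8,0],
    [-0.1,-6.8,0],
    [-0.1,-7.5,0],
    [-0.1,-7.5,0]
  ],
  "jaw": [0,0,0,0,0,0,0,0]
}}

```text
time_s: 23.45
eef_pos: [0.4322, 0.2146, 0.1495]
eef_rot: [-0.0, 0.674, 0.739, -0.001]
wrist_force: [-1.7, -3.4, 9.2]
opening: 0.174
grasp_force: 60.4
```

```bash
python3 - <<'E'
from h import *
s=[0.5056,0.0402,0.1016]
o=ctrl.get_obs();p=o["eef_pos"];print(p,W2S(s,p),o["wrist_force"],o["opening"])
E
```

```text
[0.43217614 0.21459545 0.14948448] [-0.05535712  0.18094315  0.14948448] [-1.73772954 -3.35588483  9.21055612] 0.17403677764108613
```

Request:
{"method": "send_rows", "body": {
  "dr": [
    [0,0,0],
    [0,0,0],
    [0,0,0],
    [0,0,0],
    [0,0,0],
    [0,0,0],
    [0,0,0],
    [0,0,0]
  ],
  "xyz": [
    [0,-0.2,0],
    [0,-0.4,0],
    [0,-0.6,0],
    [0,-0.7,0],
    [0,-0.8,0],
    [0,-0.9,0],
    [0,-1,0],
    [0,-1,0]
  ],
  "jaw": [0,0,0,0,0,0,0,0]
}}

```text
time_s: 24.45
eef_pos: [0.4257, 0.2139, 0.1496]
eef_rot: [0.002, 0.674, 0.739, 0.002]
wrist_force: [14.7, -1.2, -5.4]
opening: 0.169
grasp_force: 58.9
```

The force shows the end stop has been reached. I release and retreat.

Request:
{"method": "send_rows", "body": {
  "dr": [
    [0,0,0],
    [0,0,0],
    [0,0,0],
    [0,0,0],
    [0,0,0],
    [0,0,0],
    [0,0,0],
    [0,0,0]
  ],
  "xyz": [
    [0,0,0],
    [0,0,0],
    [0,0,0],
    [0,0,0],
    [0,0,0],
    [0,0,0],
    [0,0,0],
    [0,0,0]
  ],
  "jaw": [30,50,75,100,100,100,100,100]
}}

```text
time_s: 25.45
eef_pos: [0.4235, 0.2139, 0.1493]
eef_rot: [-0.0, 0.674, 0.739, -0.0]
wrist_force: [0.4, -0.3, -0.0]
opening: 1.001
grasp_force: 0.0
```

Request:
{"method": "send_rows", "body": {
  "dr": [
    [0,0,0],
    [0,0,0],
    [0,0,0],
    [0,0,0],
    [0,0,0],
    [0,0,0],
    [0,0,0],
    [0,0,0]
  ],
  "xyz": [
    [0,0,-1],
    [0,0,-3],
    [0,0,-6],
    [0,0,-10],
    [0,0,-13],
    [0,0,-15],
    [0,0,-15],
    [0,0,-15]
  ],
  "jaw": [100,100,100,100,100,100,100,100]
}}

```text
time_s: 26.45
eef_pos: [0.4231, 0.2138, 0.2986]
eef_rot: [-0.0, 0.674, 0.739, -0.0]
wrist_force: [-0.0, -0.7, 0.1]
opening: 1.003
grasp_force: 0.0
```

```bash
python3 - <<'E'
from h import *
a=ctrl.camera("scene");b=ctrl.camera("top")
cv2.imwrite("pics/g6.png",np.hstack([cv2.resize(a[110:290,240:440,::-1],(400,360)),cv2.resize(b[130:290,190:510,::-1],(400,200),).repeat(1,0) if 0 else cv2.copyMakeBorder(cv2.resize(b[130:290,190:510,::-1],(400,200)),0,160,0,0,0)]))
o=ctrl.get_obs();print(o["eef_pos"],o["wrist_force"],np.abs(o["dq"]).max(),o["time_s"])
E
```

```text
[0.42287237 0.213746   0.29807388] [-0.38200114  0.51674978  0.05055986] 0.0032885034896788417 26.55
```

View pics/g6.png

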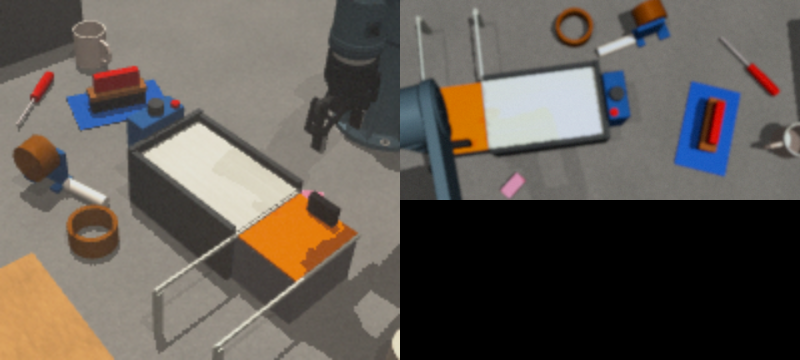

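The cover is fully over the box (left view 300,235), the brush stands centred on its mat (right view 710,125), and the bystanders look unmoved. I hand in.

```bash
python3 -c "
from bench import ctrl
print(ctrl.hand_in())"
```

```text
the job is handed in; nothing more can be done
None
```

I handed the job in at about 26.6 s, with no verdict returned: the three offcuts are in the scrap box, the brush stands in the middle of its mat, the cover is pushed to its end stop, and the other things look unmoved.

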